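# Set the length stop and lock it to the first click

### The job

Slide the blue stop carriage along its rail until its white pointers stand at the orange index tabs, then lock it there: swing the red-handled clutch lever clockwise (seen from above) until the clutch clicks once, and stop at that first click. Let go, leaving the carriage on the mark; do not bump the light bar over the rail or push the other tools about.

Things in the scene. Friction and masses are not known exactly. Their poses are not given: they have to be found in the camera images.
- bench_rail: Fixed steel base 340x130x20 mm carrying an aluminium rail (50 mm wide, top 40 mm above the table); origin under its centre on the table. x runs along the rail away from the robot (turned up to 0.25 rad), y to the left, z up.
- index_tabs: The mark: two orange tabs 14 mm long with a black line, one each side of the rail; fixed. Origin on the rail's centre line at table height, at the x of the black lines; axes parallel to bench_rail. Top 24 mm above the table. Its place along the rail varies.
- pointer (a point): Tip of the carriage's left white pointer with a red line (its twin is on the right), 57 mm left of the rail's centre line, 49 mm above the table, above the tabs. On the mark when its x along bench_rail equals that of index_tabs, within 8 mm.
- carriage (a joint): Slide of the blue carriage (block 110x86x30 mm with a boss on top) along bench_rail's x, m, 0 at the robot's end to 0.11. It drags with about 6 N and stays where it is left; that drag is all that holds it, also once locked. It starts 35 to 90 mm short of the mark, nearer the robot.
- hub (a point): On the lever's turning axis, level (along that axis) with point grip, 171 mm above the table; rides with the carriage. The axis leans 35 degrees from vertical, up and towards the robot: (-sin 35deg, 0, cos 35deg) in bench_rail's frame. A yellow pin in the hub jumps out about 14 mm at the click.
- grip (a point): Middle of the red post at the lever's end: diameter 24 mm, 50 mm long, parallel to the turning axis, 110 mm from it; top 24 mm above this point, steel lever (20 wide, 12 thick) 25 mm below. The lever slopes down from the hub towards the robot, at the start 0.4 to 0.95 rad to the right of straight towards it, and swings left. Point 108 mm above the table when straight; the post is fast on the lever, so a hard grip adds drag.
- screw (a joint): Turn of the clamp screw, driven by the lever through the clutch, rad, grows clockwise seen from above; starts at 0 to 0.15, turns with 0.5 N m (4.5 N at the post), bottoms at 0.8. The lever then points somewhere between 0.15 rad right and 0.25 rad left of straight towards the robot; this varies.
- click (a joint): Slip of the lever against the screw, rad, same sense, 0 to 0.20. Stays near 0 until the screw has bottomed and about 0.95 N m (9 N at the post) is reached; then the torque drops and beyond 0.14 (dead centre) an over-centre spring snaps it to 0.20: the first click, where it rests. Let go before dead centre it springs back to 0.
- tape_measure: Black tape measure, 60x74x28 mm, bystander; origin under its middle.
- screwdriver: Red-handled screwdriver, 34x160x32 mm, bystander; origin under its middle.
- c_clamp: Blue C-clamp lying flat, 108x78x12 mm, bystander; origin under its middle.
- try_square: Try square, 153x105x15 mm, bystander; origin under its middle.
- light_bar: Grey bar with white diffuser over the rail; origin and axes as bench_rail. Bar 50 (x) by 284 mm (y), centred at x = -50 mm, y = 0, underside 300 mm above the table, on a 16 mm column at x = +155 mm. It is straight above the lever's post when the carriage is on the mark, so the tool must lean back towards the robot there. Hitting it with over 8 N fails.
- over (a joint): Overtightening: how far the bottomed screw is forced on after the first click, rad, same sense. 0 unless the lever is pushed on past the click with over 1.3 N m (12 N at the post); it does not come back. More than 0.15 (17 mm at the post) fails.

How it is judged:
By the outcome, as a careful person would: the job done as asked, in the order asked, and still so for the second after the job is handed in, with the robot touching nothing.
It also fails if it takes over 45 s, if anything falls off the work surface, if the arm or the gripper's body presses on something with over 40 N, if the wrist force passes 120 N, or if a joint passes its speed limit or range.

### The arm

A 6-joint arm with a two-finger parallel gripper is mounted at the origin on a cart in front of the work surface, level with it; the furniture and walls round the work are solid. World frame = base frame: x ahead of the robot, y to its left, z up, the work surface at z = 0. Lengths are in m, angles in rad, forces in N, time in s.
With the tool pointing down it reaches from about 0.35 to 0.975 m from the base axis. Payload 4.9 kg.
Tool frame: the origin (TCP) lies on the centre line of the jaws, within the pads' length; the fingertips stand 22 mm ahead of it and the grasp point (between the pads) lies 3 mm ahead of it; z points along the fingers, y is the line along which they close (so a half turn about z gives the same grasp; the last joint's range is limited). The gripper opens to 85 mm and grips with 20 to 120 N. Pads are 22 mm wide; open, the fingers measure 114 mm over their backs; the gripper's body (76 mm by 85 mm) begins 54 mm behind the grasp point. The pads swing forward as they close: fully open they stand 13 mm farther back than shut.
Start: joints at [-1.249, 0.053, 1.613, -0, 1.476, -0.119], TCP at [0.267, -0.565, 0.253] pointing down, gripper open.
Joint ranges: [-3.01, 3.01], [-1.01, 2.22], [0.06, 2.58], [-1.02, 4.17], [0.09, 2.62], [-3.14, 3.14]. Speed limits (rad/s): [2.57, 2.57, 3.14, 3.14, 3.14, 3.14].

### API

Orientations are given as a rotation vector (axis times angle).
In Python, from cell import bot, camera gives the robot as it stands.
- The arm moves only by the shell command python3 -m jog 'ROWS' [FORCE]. ROWS is JSON, a list that holds one entry, the list of rows, each a list of 7 numbers: the finger opening in mm, from 0 to 85.4, then the shift along the tool's x, y, z in mm, then the turn, a rotation vector about the tool's x, y, z in degrees. A call has 1 to 5 rows; each row shifts and turns the commanded pose from where the row before left it, along the tool's axes as they then stand; what a row does not reach is not made up. A row lasts 1/12 s, in which the tool goes at most 41.7 mm and 7.16 degrees, less where a joint would pass 70% of its speed; a pose out of reach is approached as far as the arm can. A call with a gripper value outside its range is refused whole. The fingers move at their own pace and stop on an object; FORCE is the grip in N (left out, the last holds). Time passes only in rows, so rows that do not move let the fingers close. It gives the time, the measured TCP pose, the force, the opening and the grip force at its end, in the units of the state.
- bot.get_state(): the state, without advancing time (a new reading comes with each control period).
- camera(name): name is "side" or "top" or "wrist"; returns a dict with "frame" (480x640x3 uint8, red, green, blue), "K" (3x3 intrinsics, pixels), "rvec" (rotation vector, rad) and "tvec" (3), from world to camera coordinates, as OpenCV has them; the wrist camera has in their place "T_tool_cam" (4x4, takes a point from camera to tool coordinates, whose origin is the TCP and whose axes are the flange's). Camera axes: x right, y down, z forward; pixel columns grow to the right and rows downward; lengths in m; the calibration is good to about 2 mm. A picture is of the moment at which its call begins: read the wrist's pose just before it. There is no depth.
- bot.finish_job(): hands the job in; it is judged then, once.
The state is a dict: "clock": time; "joint_positions": joint angles; "joint_vel": joint speeds; "tau": joint torques, N m; "tcp_pos": TCP position; "tool_rot": TCP orientation; "contact_force": force on the tool from outside, world axes, zero at the start; "wrist_torque": the same for the moment, N m; "width": finger opening in m; "grip_force": force on a finger pad.
Only numpy, scipy, OpenCV 4.12 (cv2) and the standard library are available. Lean on these libraries where they do the work, as an engineer would, in place of code of your own. Each camera call takes 0.05 s, during which the arm holds its last target. There are 200 camera calls.

## Working session

There is one attempt and no reset: what is moved stays moved. The work goes in short steps, Python scripts to look and compute and a shell command to move; the robot and the scene stay as the last step left them, time stands still between calls to the robot, and variables do not carry over. Pictures are saved under pics/ and viewed, at most 10 in all, crops included, and the job is handed in when it is done.

```bash
mkdir -p pics; ls; python3 - <<'E'
from cell import bot,camera
import cv2
print(bot.get_state())
for n in("side","top"):
    c=camera(n);cv2.imwrite(f"pics/{n}0.png",c["frame"][:,:,::-1]);print(n,c["K"].tolist(),c["rvec"],c["tvec"])
E
```

```text
pics
{'clock': 0.0, 'joint_positions': array([-1.24899228e+00,  5.33392512e-02,  1.61428402e+00, -3.12501574e-05,
        1.47599317e+00, -1.19008975e-01]), 'joint_vel': array([-7.87391738e-05,  8.32172867e-05,  4.03838683e-04, -1.08650146e-03,
        5.98180046e-04,  6.28796157e-05]), 'tau': array([ 1.96744768e-03, -3.93663061e+01, -3.70178103e+01, -1.74291796e-05,
        6.93736816e-03,  5.70820660e-06]), 'tcp_pos': array([ 0.26647716, -0.56471092,  0.25207984]), 'tool_rot': array([-3.06363064e+00, -6.86399916e-01,  3.70161953e-04]), 'contact_force': array([-0.47387871, -0.13362157,  0.32282564]), 'wrist_torque': array([ 0.00970298, -0.0099116 , -0.02603083]), 'grip_force': 0.0, 'width': 0.0854509352808692}
side [[554.973975627802, 0.0, 313.45642593293013], [0.0, 554.973975627802, 234.63954211938648], [0.0, 0.0, 1.0]] [ 0.89780381 -2.25283117  1.32512119] [0.39194795 0.2940454  1.38356867]
top [[518.2333008624659, 0.0, 325.7930539559877], [0.0, 518.2333008624659, 241.07720986479683], [0.0, 0.0, 1.0]] [ 2.09176135 -1.98695636  0.33252562] [-0.02251796  0.54010281  1.15624735]
```

View pics/side0.png

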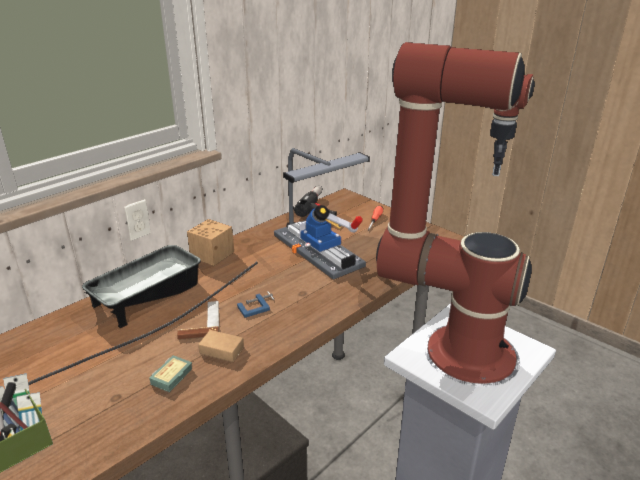

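View pics/top0.png

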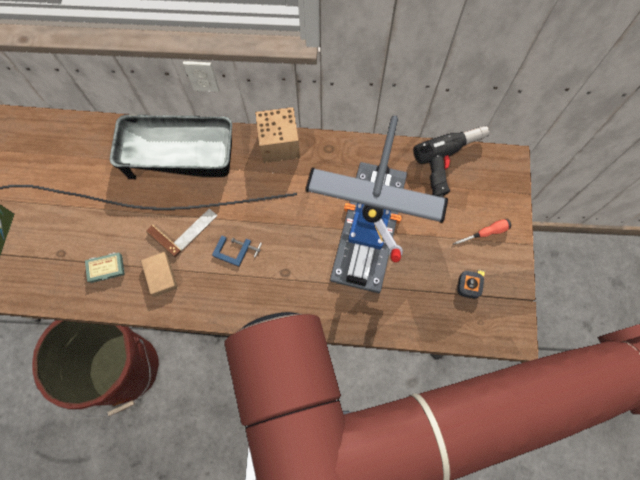

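The top view shows the rail at about (370,230), the lever's red post at (396,255), the orange tabs at (350,207) and (397,217), and the tape measure at (470,284). I'll zoom in on both views.

```bash
python3 - <<'E'
import cv2
a=cv2.imread("pics/top0.png")[155:305,310:510];cv2.imwrite("pics/t1.png",cv2.resize(a,None,fx=4,fy=4,interpolation=cv2.INTER_CUBIC))
a=cv2.imread("pics/side0.png")[170:290,260:420];cv2.imwrite("pics/s1.png",cv2.resize(a,None,fx=5,fy=5,interpolation=cv2.INTER_CUBIC))
E
```

```text
(no output)
```

View pics/t1.png

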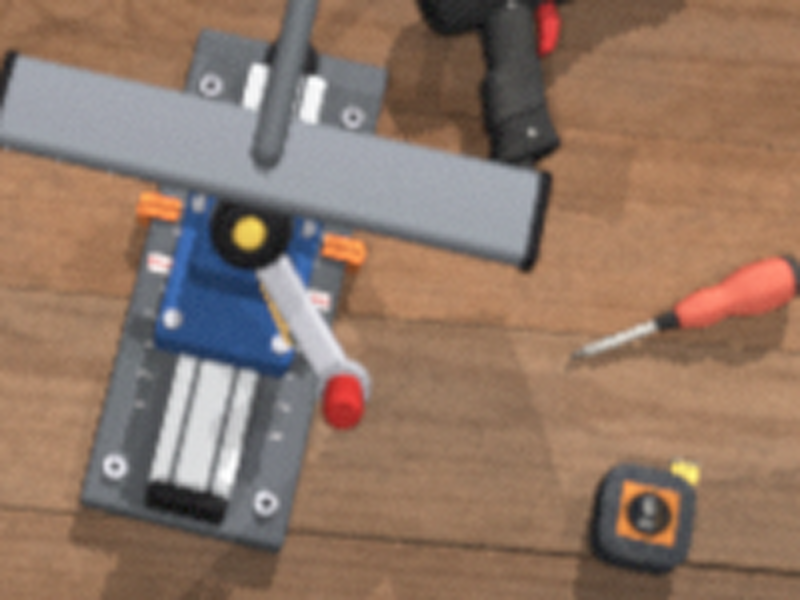

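View pics/s1.png

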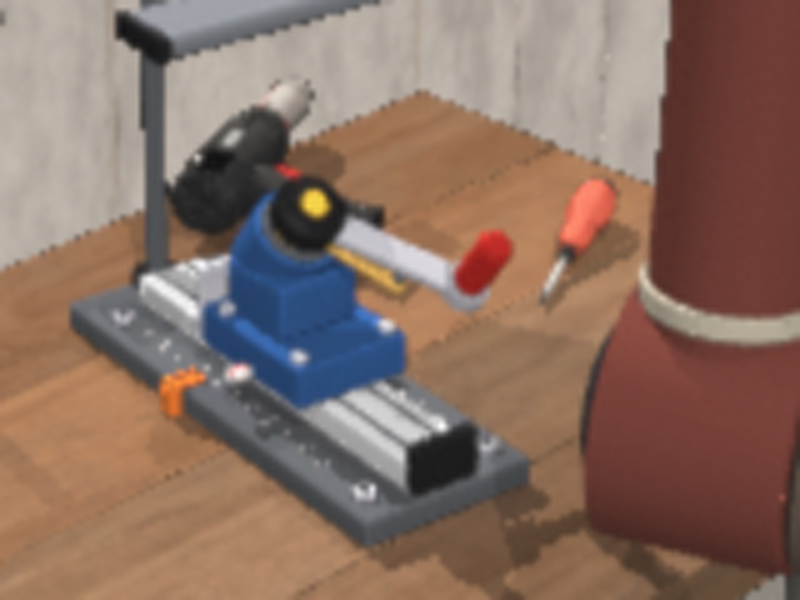

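The crop shows the base corners at (82,503), (275,550), (385,68) and (202,30), the tabs at (160,207) and (343,248), and the pointers at (159,263) and (319,300). The red post is clear in both views, and the yellow pin sits in the black hub.

```bash
cat >h.py <<'E'
import numpy as np,cv2
from scipy.spatial.transform import Rotation as R
from cell import bot,camera
def P(c):
    return R.from_rotvec(c["rvec"]).as_matrix(),np.array(c["tvec"]),c["K"]
def ray(c,uv):
    r,t,K=P(c);d=r.T@np.linalg.inv(K)@[uv[0],uv[1],1];return -r.T@t,d/np.linalg.norm(d)
def plane(c,uv,z):
    o,d=ray(c,uv);return o+d*(z-o[2])/d[2]
def tri(c1,u1,c2,u2):
    o1,d1=ray(c1,u1);o2,d2=ray(c2,u2)
    s=np.linalg.lstsq(np.c_[d1,-d2],o2-o1,rcond=None)[0]
    a,b=o1+s[0]*d1,o2+s[1]*d2;return (a+b)/2,np.linalg.norm(a-b)
def blobs(c,lo,hi,box,n=2):  # HSV mask in box x0,y0,x1,y1 -> centroids
    x0,y0,x1,y1=box;h=cv2.cvtColor(c["frame"][y0:y1,x0:x1],cv2.COLOR_RGB2HSV)
    k,_,st,ce=cv2.connectedComponentsWithStats(cv2.inRange(h,lo,hi))
    i=np.argsort(-st[1:,4])[:n]+1;return [(ce[j]+[x0,y0],int(st[j,4])) for j in i]
E
python3 - <<'E'
from h import *
np.set_printoptions(precision=4,suppress=True)
t,s=camera("top"),camera("side")
f=lambda u,v:((u+.5)/4-.5+310,(v+.5)/4-.5+155)
C=np.array([plane(t,f(*p),.02) for p in[(82,503),(275,550),(385,68),(202,30)]]);o=C.mean(0);x=C[2:].mean(0)-C[:2].mean(0);L=np.hypot(*x[:2]);a=np.arctan2(x[1],x[0])
print("base",o,L,a)
M=np.array([[np.cos(a),np.sin(a)],[-np.sin(a),np.cos(a)]])
rel=lambda p:M@(p-o)[:2]
for n,p,z in[("tabL",(160,207),.024),("tabR",(343,248),.024),("ptL",(159,263),.049),("ptR",(319,300),.049),("scr",(115,466),.02),("scr",(265,502),.02),("scr",(352,117),.02),("scr",(211,85),.02)]:
    print(n,rel(plane(t,f(*p),z)))
rt=blobs(t,(0,170,90),(8,255,255),(370,235,420,275),1);rs=blobs(s,(0,170,90),(8,255,255),(335,205,370,235),1)
yt=blobs(t,(22,150,120),(34,255,255),(355,200,385,225),1);ys=blobs(s,(22,150,120),(34,255,255),(310,200,335,218),1)
ot=blobs(t,(8,180,150),(18,255,255),(330,190,410,230),2);print("tabs",[(rel(plane(t,b[0],.024)),b[1]) for b in ot])
for n,A,B in(("post",rt,rs),("pin",yt,ys)):
    p,e=tri(t,A[0][0],s,B[0][0]);print(n,A,B,p,e,rel(p))
tp=plane(t,((645.0)/4+310,517/4+155),.028);print("tape",tp)
E
```

```text
base [ 0.6162 -0.1028  0.02  ] 0.3385740944041641 -0.19624750624608156
tabL [0.0342 0.0599]
tabR [ 0.0354 -0.0612]
ptL [-0.0136  0.0504]
ptR [-0.0131 -0.0526]
scr [-0.1412  0.047 ]
scr [-0.1409 -0.0487]
scr [ 0.1299 -0.0483]
scr [0.1297 0.0474]
tabs [(array([0.0263, 0.0682]), 5), (array([ 0.027 , -0.0698]), 3)]
post [(array([395.3895, 255.1579]), 95)] [(array([356.4304, 221.7215]), 79)] [ 0.5032 -0.157   0.1263] 0.002470821145243757 [-0.1003 -0.0752]
pin [(array([371.7708, 212.8542]), 48)] [(array([322.4 , 210.04]), 25)] [ 0.5928 -0.0978  0.1575] 0.002346316054862232 [-0.0239  0.0003]
tape [ 0.468  -0.3571  0.028 ]
```

```bash
cat >>h.py <<'E'
np.set_printoptions(precision=2,suppress=True)
O=np.array([.6162,-.1028,0]);A=-.1962
B=R.from_euler("z",A)               # bench -> world
def bench(p): return B.inv().apply(np.asarray(p)-O)
def goal(th=35): # tool rot: z along -axis, x ahead/up
    c,s=np.cos(np.radians(th)),np.sin(np.radians(th))
    return B*R.from_matrix(np.array([[c,0,s],[0,-1,0],[s,0,-c]]))
def rep(tip=None,th=35):
    s=bot.get_state();r=R.from_rotvec(s["tool_rot"]);p=s["tcp_pos"]
    print("t",s["clock"],"q",s["joint_positions"],"F bench",B.inv().apply(s["contact_force"]),"grip",s["width"])
    print("tip bench mm",1e3*bench(p+r.apply([0,0,.022])),"turn deg",np.degrees((r.inv()*goal(th)).as_rotvec()))
    if tip is not None:
        w=O+B.apply(tip)-goal(th).apply([0,0,.022]);print("shift tool mm",1e3*r.inv().apply(w-p))
E
python3 - <<'E'
from h import *
t=camera("top")
f=lambda u,v:((u+.5)/4-.5+310,(v+.5)/4-.5+155)
print([1e3*bench(plane(t,f(*p),.07)) for p in((155,345),(280,372))])
rep()
E
```

```text
[array([-74.59,  39.45,  70.  ]), array([-72.83, -38.34,  70.  ])]
t 0.25 q [-1.25  0.05  1.61  0.    1.48 -0.12] F bench [ 0.07 -1.73  0.24] grip 0.08518200014483884
tip bench mm [-252.82 -521.44  230.7 ] turn deg [-11.2   33.8   35.32]
```

```bash
python3 -m jog '[[[0,0,0,0,-1.4,4.2,4.4],[0,0,0,0,-1.4,4.2,4.4],[0,0,0,0,-1.4,4.2,4.4],[0,0,0,0,-1.4,4.2,4.4]]]' 30; python3 -m jog '[[[0,0,0,0,-1.4,4.2,4.4],[0,0,0,0,-1.4,4.2,4.4],[0,0,0,0,-1.4,4.2,4.4],[0,0,0,0,-1.4,4.2,4.4]]]'; python3 -c "
from h import *
rep([-.14,.02,.23])"
```

```text
clock: 0.58
tcp_pos: [0.2668, -0.5655, 0.2536]
tool_rot: [3.066, 0.196, 0.48]
contact_force: [0.0, 0.0, -0.3]
width: 0.0388
grip_force: 0.0
clock: 0.92
tcp_pos: [0.2663, -0.5656, 0.2536]
tool_rot: [2.924, -0.29, 0.923]
contact_force: [-0.4, 0.1, 0.6]
width: 0.0
grip_force: 0.0
t 0.9167 q [-1.48 -0.09  1.84  0.62  1.27  0.14] F bench [-0.36 -0.    0.6 ] grip 2.614734502453312e-06
tip bench mm [-240.3  -522.15  235.57] turn deg [ 0.17 -0.04 -0.05]
shift tool mm [  78.48 -542.33   60.57]
```

```bash
for i in 1; do python3 -m jog '[[[0,5,-36,4,0,0,0],[0,5,-36,4,0,0,0],[0,5,-36,4,0,0,0],[0,5,-36,4,0,0,0],[0,5,-36,4,0,0,0]]]'; done; python3 -m jog '[[[0,5,-36,4,0,0,0],[0,5,-36,4,0,0,0],[0,5,-36,4,0,0,0],[0,5,-36,4,0,0,0],[0,5,-36,4,0,0,0]]]'|tail -3;  python3 -m jog '[[[0,5,-36,4,0,0,0],[0,5,-36,4,0,0,0],[0,5,-36,4,0,0,0],[0,5,-36,4,0,0,0],[0,5,-36,4,0,0,0]]]'|tail -3; python3 -c "
from h import *
rep([-.14,.02,.054])"
```

```text
clock: 1.33
tcp_pos: [0.3328, -0.3933, 0.2503]
tool_rot: [2.927, -0.286, 0.918]
contact_force: [0.5, 0.8, 0.0]
width: -0.0003
grip_force: 0.0
contact_force: [0.7, 0.2, 0.1]
width: -0.0002
grip_force: 0.0
contact_force: [0.4, -0.7, -0.3]
width: 0.0001
grip_force: 0.0
t 2.1667 q [-0.3  -0.78  2.33  0.07  0.98  1.44] F bench [ 0.53 -0.57 -0.34] grip 6.360610845862733e-05
tip bench mm [-145.46   20.26  228.02] turn deg [0.07 0.03 0.18]
shift tool mm [-95.28  -0.2  145.73]
```

```bash
python3 -m jog '[[[0,-19,0,29,0,0,0],[0,-19,0,29,0,0,0],[0,-19,0,29,0,0,0],[0,-19,0,29,0,0,0],[0,-19,0,29,0,0,0]]]'; python3 -m jog '[[[0,16,0,12,0,0,0],[0,16,0,12,0,0,0],[0,0,0,0,0,0,0]]]'; python3 -c "
from h import *
rep([-.08,.02,.054])
c=camera('side');cv2.imwrite('pics/s2.png',cv2.resize(c['frame'][170:290,260:420,::-1],None,fx=5,fy=5))"
```

```text
clock: 2.58
tcp_pos: [0.4709, -0.0551, 0.073]
tool_rot: [2.924, -0.282, 0.927]
contact_force: [7.8, -0.1, 25.0]
width: -0.0001
grip_force: 14.4
clock: 2.83
tcp_pos: [0.511, -0.0637, 0.071]
tool_rot: [2.927, -0.284, 0.918]
contact_force: [0.0, 0.4, 0.0]
width: -0.0004
grip_force: 0.0
t 2.8333 q [-0.3  -0.34  2.37  0.12  0.51  1.38] F bench [-0.05  0.44  0.05] grip -0.00041351966748776834
tip bench mm [-98.22  17.86  52.91] turn deg [0.07 0.15 0.17]
shift tool mm [15.53 -2.08  9.52]
```

View pics/s2.png

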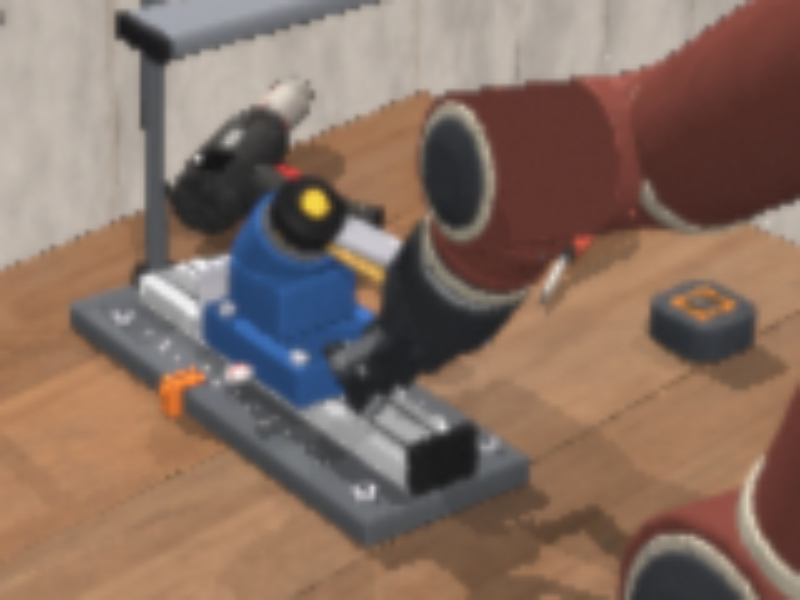

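The closed fingertips are behind the blue block at crop (365,385), clear of the lever. I'll push forward now.

```bash
python3 -m jog '[[[0,8.2,0,5.7,0,0,0],[0,8.2,0,5.7,0,0,0],[0,6.6,0,4.6,0,0,0],[0,6.6,0,4.6,0,0,0],[0,6.6,0,4.6,0,0,0]]]';python3 -m jog '[[[0,4,0,2.8,0,0,0],[0,0,0,0,0,0,0]]]'; cat >>h.py <<'E'
def look(name,box=(310,155,510,305),f=4,cam="top"):
    c=camera(cam);x0,y0,x1,y1=box;cv2.imwrite(f"pics/{name}.png",cv2.resize(c["frame"][y0:y1,x0:x1,::-1],None,fx=f,fy=f,interpolation=cv2.INTER_CUBIC));return c
E
python3 -c "
from h import *
rep();look('t2',(330,180,430,255),8)"
```

```text
clock: 3.3
tcp_pos: [0.5515, -0.0713, 0.0705]
tool_rot: [2.928, -0.284, 0.915]
contact_force: [-7.7, 0.3, 4.2]
width: -0.0003
grip_force: 3.4
clock: 3.47
tcp_pos: [0.557, -0.0725, 0.0708]
tool_rot: [2.928, -0.284, 0.917]
contact_force: [0.3, -0.4, -0.5]
width: 0.0001
grip_force: 0.0
t 3.4667 q [-0.28 -0.2   2.26  0.11  0.47  1.4 ] F bench [ 0.39 -0.38 -0.49] grip 0.00011002682059643311
tip bench mm [-51.44  18.17  52.77] turn deg [0.06 0.19 0.17]
```

View pics/t2.png

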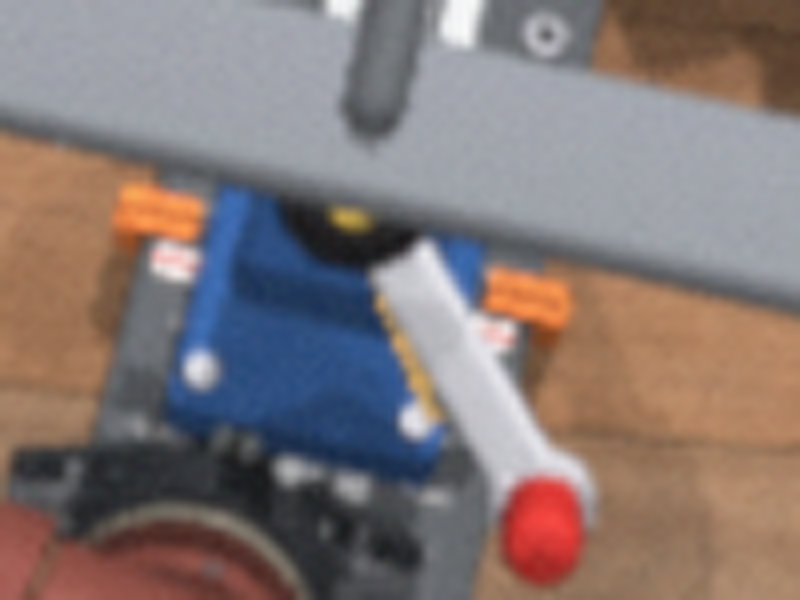

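The pointers are now at crop (177,259) and (493,333), and the tabs at (160,213) and (528,297).

```bash
cat >>h.py <<'E'
def gap(c,box,f,tl,tr,pl,pr):
    g=lambda u:((u[0]+.5)/f-.5+box[0],(u[1]+.5)/f-.5+box[1])
    v=[1e3*bench(plane(c,g(u),z)) for u,z in((tl,.024),(tr,.024),(pl,.049),(pr,.049))]
    for k in v: print(k)
    print("gap",v[0][0]-v[2][0],v[1][0]-v[3][0])
E
python3 -c "
from h import *
gap(camera('top'),(330,180),8,(160,213),(528,297),(177,259),(493,333))"
```

```text
[34.74 60.21 24.  ]
[ 35.35 -61.66  24.  ]
[10.22 50.03 49.  ]
[ 10.2 -52.3  49. ]
gap 24.51736277311542 25.151332873912033
```

```bash
python3 -m jog '[[[0,5,0,3.5,0,0,0],[0,5,0,3.5,0,0,0],[0,5,0,3.5,0,0,0],[0,4.5,0,3.1,0,0,0],[0,0,0,0,0,0,0]]]'; python3 -c "
from h import *
rep();look('t3',(330,180,430,255),8)"
```

```text
clock: 3.98
tcp_pos: [0.5802, -0.077, 0.0705]
tool_rot: [2.928, -0.284, 0.917]
contact_force: [-0.1, -0.4, -0.6]
width: 0.0003
grip_force: 0.0
t 3.9833 q [-0.28 -0.13  2.21  0.1   0.46  1.4 ] F bench [-0.04 -0.44 -0.57] grip 0.0002764420271333148
tip bench mm [-27.8   18.24  52.48] turn deg [0.05 0.2  0.18]
```

View pics/t3.png

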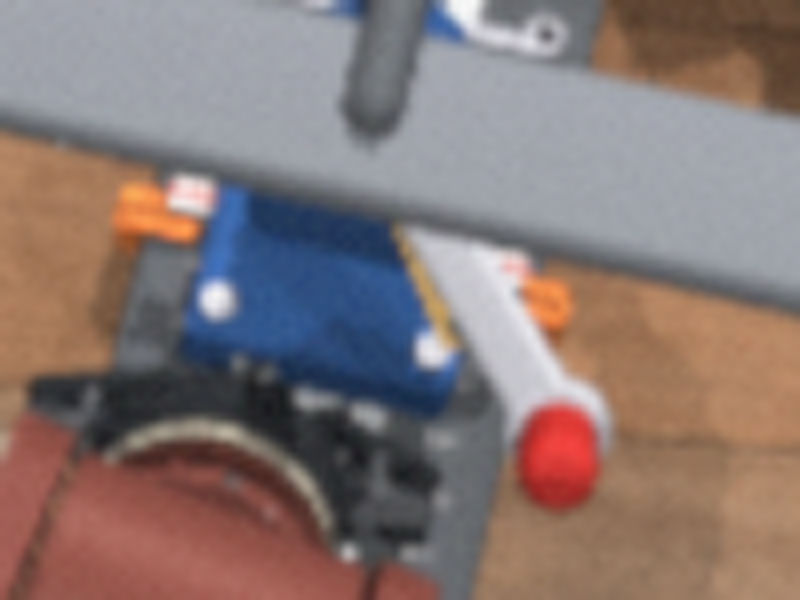

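The left pointer is now at (193,193) and the right one near (515,267). The carriage is close to the mark, so I'll work out the remaining gap.

```bash
python3 -c "
from h import *
gap(camera('top'),(330,180),8,(160,213),(528,297),(193,193),(513,267))
c=camera('side');
print(blobs(c,(5,150,120),(18,255,255),(285,235,310,262),2))
c=look('s3',(280,225,360,285),10,'side')"
```

```text
[34.74 60.21 24.  ]
[ 35.35 -61.66  24.  ]
[33.56 50.28 49.  ]
[ 33.7  -53.85  49.  ]
gap 1.1800529614598219 1.6449785014875573
[(array([294.92, 247.84]), 49)]
```

View pics/s3.png

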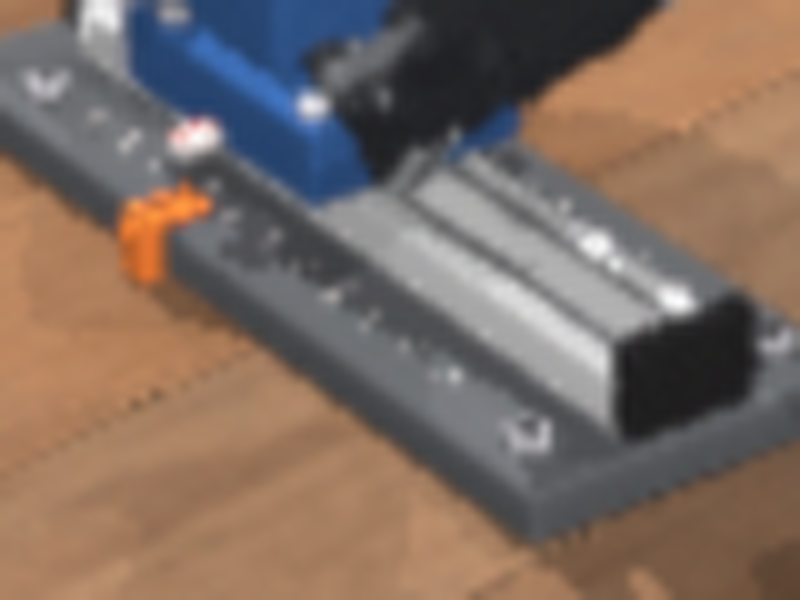

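In the side view the tab top is at (167,203) and the pointer at (196,137). I'll cross-check the gap and plan the retreat.

```bash
python3 -c "
from h import *
gap(camera('side'),(280,225),10,(167,205),(167,205),(196,137),(196,132))
rep([-.14,.02,.07])"
```

```text
[36.52 61.55 24.  ]
[36.52 61.55 24.  ]
[31.42 53.25 49.  ]
[34.15 51.41 49.  ]
gap 5.100614288507657 2.3734831028935943
t 4.2333 q [-0.28 -0.13  2.21  0.11  0.46  1.4 ] F bench [ 0.48  0.06 -0.74] grip -7.314951753104006e-06
tip bench mm [-27.73  18.2   52.92] turn deg [0.06 0.12 0.18]
shift tool mm [-82.38  -1.94 -78.21]
```

```bash
python3 -m jog '[[[0,1.6,0,1.1,0,0,0],[0,0,0,0,0,0,0]]]'|tail -3; python3 -m jog '[[[0,-18,0,-12.5,0,0,0],[0,-20,0,-20,0,0,0],[0,0,0,-40,0,0,0],[0,0,0,-40,0,0,0],[0,0,0,-40,0,0,0]]]'; python3 -c "
from h import *
t,s=camera('top'),camera('side')
rt=blobs(t,(0,170,90),(8,255,255),(370,215,430,275),1);rs=blobs(s,(0,170,90),(8,255,255),(320,195,362,235),1)
yt=blobs(t,(22,150,120),(34,255,255),(355,190,385,225),1);ys=blobs(s,(22,150,120),(34,255,255),(300,190,335,215),1)
for a,b in((rt,rs),(yt,ys)): print(a,b); p,e=tri(t,a[0][0],s,b[0][0]);print(1e3*bench(p),e*1e3)
look('t4',(330,180,430,255),8)
rep()"
```

```text
contact_force: [-3.5, -0.0, 2.3]
width: -0.0002
grip_force: 1.9
clock: 4.82
tcp_pos: [0.4646, -0.0539, 0.1742]
tool_rot: [2.928, -0.284, 0.916]
contact_force: [1.4, -0.4, 1.4]
width: -0.0003
grip_force: 0.0
[(array([399.56, 236.39]), 85)] []Traceback (most recent call last):
  File "<string>", line 6, in <module>
    for a,b in((rt,rs),(yt,ys)): print(a,b); p,e=tri(t,a[0][0],s,b[0][0]);print(1e3*bench(p),e*1e3)
                                                                 ~^^^
IndexError: list index out of range
```

```bash
cat >>h.py <<'E'
def ptr(box=(347,198,360,212)):
    t=camera("top");b=blobs(t,(0,0,185),(179,95,255),box,2);print([(q[0],q[1],1e3*bench(plane(t,q[0],.049))) for q in b]);return t
E
python3 -c "
from h import *
t=ptr()
p=blobs(t,(0,170,90),(8,255,255),(370,215,430,275),1)[0][0]
for z in(.12,.13): print(z,1e3*bench(plane(t,p,z)))
rep()"
```

```text
[(array([353.5, 203.5]), 20, array([33.94, 50.86, 49.  ]))]
0.12 [-51.62 -76.22 120.  ]
0.13 [-55.41 -75.61 130.  ]
t 4.9667 q [-0.31 -0.72  2.41  0.09  0.83  1.42] F bench [-0.18 -0.25  0.14] grip -8.100266615014341e-05
tip bench mm [-141.79   17.99  164.47] turn deg [ 0.15 -0.78  0.23]
```

```bash
python3 -m jog '[[[0,0,37,0,0,4.7,0],[0,0,37,0,0,4.7,0],[0,0,37,0,0,0,0],[0,0,37,0,0,0,0],[0,0,0,0,0,0,0]]]'; python3 -c "
from h import *
rep([-.044,-.1225,.115],45)"
```

```text
clock: 5.38
tcp_pos: [0.4374, -0.1972, 0.1729]
tool_rot: [2.841, -0.291, 1.117]
contact_force: [-0.4, 0.5, 0.9]
width: 0.0001
grip_force: 0.0
t 5.3833 q [-0.79 -0.73  2.46  0.54  0.82  0.74] F bench [-0.46  0.42  0.93] grip 0.0001449577305584967
tip bench mm [-141.95 -127.57  156.8 ] turn deg [ 0.37  2.06 -0.33]
shift tool mm [42.41 -5.8  97.31]
```

```bash
python3 -m jog '[[[0,10.5,-1.4,24,0,2,0],[0,10.5,-1.4,24,0,0,0],[0,10.5,-1.4,24,0,0,0],[0,10.5,-1.4,24,0,0,0],[0,0,0,0,0,0,0]]]'; python3 -c "
from h import *
rep([-.044,-.1025,.115],45)
look('t5',(310,165,470,285),5)
c=camera('side')
print(blobs(c,(0,170,90),(8,255,255),(320,195,362,235),1))"
```

```text
clock: 5.8
tcp_pos: [0.537, -0.2026, 0.1287]
tool_rot: [2.833, -0.275, 1.159]
contact_force: [-0.0, 0.6, -0.5]
width: -0.0001
grip_force: 0.0
t 5.8 q [-0.63 -0.31  2.29  0.64  0.52  0.68] F bench [-0.13  0.58 -0.46] grip -0.00012219762586606597
tip bench mm [ -42.82 -113.19  113.05] turn deg [-0.36  0.54  0.01]
shift tool mm [  0.32 -10.84  -2.15]
[(array([346.9 , 215.63]), 79)]
```

View pics/t5.png

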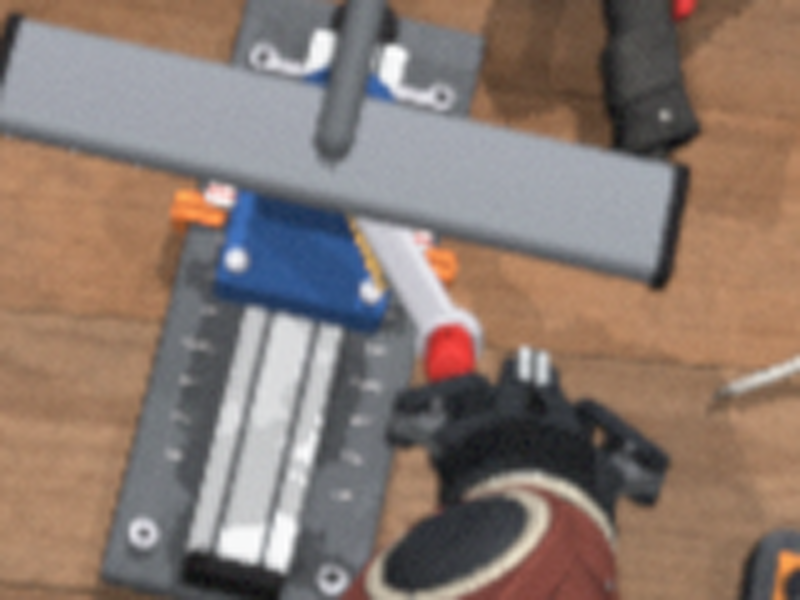

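The closed fingers, with pads at crop (533,365), stand right of the red post at (450,350). The knuckle at (430,410) is close behind it, so I'll back off a little along the tool axis and then follow the arc.

```bash
cat >>h.py <<'E'
HUB=np.array([.0145,0,.171])
def tip(ph,off=.0265,ax=-.004):
    s=np.sin(np.radians(35));c=np.cos(np.radians(35))
    return HUB+.11*np.cos(ph)*np.array([-c,0,-s])+[0,-.11*np.sin(ph)-off,0]+ax*np.array([-s,0,c])
E
python3 -c "
from h import *
rep(tip(.76)+[0,-.003,0],45)
ph=[.8,.7,.6,.5,.4,.3,.2,.1,0,-.1,-.2,-.3]
for a,b in zip(ph,ph[1:]): print(a,b,1e3*(goal(45).inv()*B).apply(tip(b)-tip(a)),1e3*tip(b))"
```

```text
t 5.9 q [-0.63 -0.32  2.3   0.64  0.53  0.68] F bench [ 0.09 -1.34  0.51] grip -3.330721723047186e-05
tip bench mm [ -43.98 -113.35  115.88] turn deg [-0.3   0.32  0.09]
shift tool mm [ 0.95 -8.23 -7.49]
0.8 0.7 [-7.38 -8.05 -1.3 ] [-52.12 -97.36 119.47]
0.7 0.6 [-6.55 -8.75 -1.16] [-57.57 -88.61 115.65]
0.6 0.5 [-5.66 -9.37 -1.  ] [-62.28 -79.24 112.35]
0.5 0.4 [-4.71 -9.9  -0.83] [-66.2  -69.34 109.61]
0.4 0.3 [ -3.71 -10.33  -0.65] [-69.29 -59.01 107.45]
0.3 0.2 [ -2.68 -10.65  -0.47] [-71.52 -48.35 105.89]
0.2 0.1 [ -1.62 -10.87  -0.29] [-72.86 -37.48 104.95]
0.1 0 [ -0.54 -10.98  -0.1 ] [-73.31 -26.5  104.63]
0 -0.1 [  0.54 -10.98   0.1 ] [-72.86 -15.52 104.95]
-0.1 -0.2 [  1.62 -10.87   0.29] [-71.52  -4.65 105.89]
-0.2 -0.3 [  2.68 -10.65   0.47] [-69.29   6.01 107.45]
```

```bash
python3 -m jog '[[[0,1,-8,-7.5,0,0,0],[0,-3,-3.5,-0.6,0,0,0],[0,-3.3,-4,-0.6,0,0,0],[0,-3.3,-4.3,-0.6,0,0,0]]]'; python3 -c "
from h import *
rep(tip(.6),45);t=ptr()
p=blobs(t,(0,170,90),(8,255,255),(370,215,430,275),1)[0]
print(p[1],1e3*bench(plane(t,p[0],.12)))"
```

```text
clock: 6.23
tcp_pos: [0.5275, -0.1827, 0.1369]
tool_rot: [2.817, -0.273, 1.173]
contact_force: [-3.2, -5.7, 1.0]
width: 0.0004
grip_force: 3.1
t 6.2333 q [-0.6  -0.39  2.34  0.59  0.52  0.75] F bench [-2.01 -6.16  1.  ] grip 0.00035964531409634866
tip bench mm [-55.8  -95.72 121.4 ] turn deg [ 0.06 -0.23  0.19]
shift tool mm [-5.22 -7.1   2.78]
[(array([353.5, 203.5]), 20, array([33.94, 50.86, 49.  ]))]
76 [-53.88 -71.81 120.  ]
```

```bash
python3 -m jog '[[[0,-3.3,-4.3,0.2,0,0,0],[0,-3,-4.5,0.2,0,0,0],[0,-2.8,-4.7,-0.2,0,0,0],[0,-2.8,-4.7,-0.4,0,0,0],[0,-2.4,-4.9,-0.4,0,0,0]]]'; python3 -c "
from h import *
rep(tip(.4),45);t=ptr()
p=blobs(t,(0,170,90),(8,255,255),(360,215,430,275),1)[0]
print(p[1],1e3*bench(plane(t,p[0],.12)))"
```

```text
clock: 6.7
tcp_pos: [0.5206, -0.1579, 0.1253]
tool_rot: [2.821, -0.273, 1.168]
contact_force: [-7.6, -6.2, 2.2]
width: -0.0
grip_force: 3.9
t 6.7 q [-0.55 -0.41  2.38  0.55  0.49  0.82] F bench [-6.24 -7.54  2.15] grip -2.8816535004393045e-05
tip bench mm [-67.46 -72.65 109.79] turn deg [ 0.01 -0.01  0.18]
shift tool mm [ 0.78 -3.3   1.02]
[(array([353.53, 203.41]), 17, array([34.2 , 50.84, 49.  ]))]
81 [-67.76 -48.67 120.  ]
```

```bash
python3 -m jog '[[[0,-1,-3.3,-1.3,0,0,0],[0,-2,-5,-0.8,0,0,0],[0,-1.9,-5.1,-0.4,0,0,0]]]'; python3 -c "
from h import *
rep(tip(.3),45);t=ptr()
p=blobs(t,(0,170,90),(8,255,255),(360,215,430,275),1)[0]
print(p[1],1e3*bench(plane(t,p[0],.12)))"
```

```text
clock: 7.0
tcp_pos: [0.5176, -0.1433, 0.1229]
tool_rot: [2.822, -0.273, 1.166]
contact_force: [-6.4, -5.9, -0.1]
width: -0.0004
grip_force: 3.8
t 7.0 q [-0.52 -0.44  2.39  0.51  0.48  0.88] F bench [-5.12 -7.03 -0.12] grip -0.0003641618166404477
tip bench mm [-73.25 -58.96 107.31] turn deg [-0.04  0.08  0.18]
shift tool mm [2.87 0.04 2.69]
[(array([353.5 , 203.31]), 16, array([34.45, 50.98, 49.  ]))]
78 [-73.51 -35.66 120.  ]
```

The x force suggests a corner contact. I'll back off, make the tool parallel to the post, re-centre and re-engage.

```bash
python3 -m jog '[[[0,0,5,0,0,0,0],[0,0,3,0,0,-5,0],[0,0,0,0,0,-5,0],[0,0,0,0,0,0,0]]]'; python3 -c "
from h import *
rep(tip(.33)-[0,.005,0],35);t=ptr()
p=blobs(t,(0,170,90),(8,255,255),(360,215,430,275),1)[0]
print(p[1],1e3*bench(plane(t,p[0],.12)))
ph=[.4,.3,.2,.1,0,-.1,-.2,-.3]
for a,b in zip(ph,ph[1:]): print(a,b,1e3*(goal(35).inv()*B).apply(tip(b)-tip(a)),1e3*tip(b))"
```

```text
clock: 7.38
tcp_pos: [0.5196, -0.1521, 0.1274]
tool_rot: [2.926, -0.282, 0.928]
contact_force: [1.5, 0.3, 1.4]
width: 0.0001
grip_force: 0.0
t 7.3833 q [-0.51 -0.37  2.29  0.3   0.65  1.07] F bench [1.42 0.56 1.41] grip 8.265844139040305e-05
tip bench mm [-72.4  -67.17 109.38] turn deg [-0.06 -0.21  0.22]
shift tool mm [ 2.53 -0.04  3.38]
[(array([353.5 , 203.31]), 16, array([34.45, 50.98, 49.  ]))]
59 [-69.87 -34.55 120.  ]
0.4 0.3 [ -3.77 -10.33   0.  ] [-69.29 -59.01 107.45]
0.3 0.2 [ -2.72 -10.65  -0.  ] [-71.52 -48.35 105.89]
0.2 0.1 [ -1.64 -10.87   0.  ] [-72.86 -37.48 104.95]
0.1 0 [ -0.55 -10.98   0.  ] [-73.31 -26.5  104.63]
0 -0.1 [  0.55 -10.98  -0.  ] [-72.86 -15.52 104.95]
-0.1 -0.2 [  1.64 -10.87  -0.  ] [-71.52  -4.65 105.89]
-0.2 -0.3 [  2.72 -10.65   0.  ] [-69.29   6.01 107.45]
```

```bash
python3 -m jog '[[[0,4,0,2,0,0,0],[0,0,-4,0,0,0,0],[0,0,-4,0,0,0,0],[0,-1.4,-5.2,0,0,0,0],[0,-1.4,-5.2,0,0,0,0]]]'; python3 -c "
from h import *
rep(tip(.2),35);t=ptr()
p=blobs(t,(0,170,90),(8,255,255),(360,215,430,275),1)[0]
print(p[1],1e3*bench(plane(t,p[0],.12)))"
```

```text
clock: 7.85
tcp_pos: [0.5217, -0.133, 0.1215]
tool_rot: [2.929, -0.282, 0.919]
contact_force: [-5.0, -4.8, -0.3]
width: 0.0001
grip_force: 2.9
t 7.85 q [-0.46 -0.37  2.3   0.26  0.64  1.14] F bench [-3.95 -5.68 -0.33] grip 7.197755990298872e-05
tip bench mm [-74.25 -48.01 103.46] turn deg [-0.05  0.13  0.23]
shift tool mm [ 3.58  0.34 -0.43]
[(array([353.5 , 203.31]), 16, array([34.45, 50.98, 49.  ]))]
59 [-73.39 -24.58 120.  ]
```

The x force comes from the post's rotation dragging on the finger, so I'll add extra −x motion to cancel it.

```bash
python3 -m jog '[[[0,-3,-2.5,0,0,0,0],[0,-1.5,-3.5,0,0,0,0],[0,-1.2,-3.5,0,0,0,0]]]'; python3 -c "
from h import *
rep(tip(.1),35);t=ptr()
p=blobs(t,(0,170,90),(8,255,255),(360,215,430,275),1)[0]
print(p[1],1e3*bench(plane(t,p[0],.12)))"
```

```text
clock: 8.15
tcp_pos: [0.5206, -0.1231, 0.1204]
tool_rot: [2.926, -0.283, 0.927]
contact_force: [1.8, -4.5, 0.3]
width: -0.0001
grip_force: 1.9
t 8.15 q [-0.44 -0.38  2.31  0.24  0.63  1.17] F bench [ 2.62 -4.02  0.26] grip -0.000148167888557545
tip bench mm [-77.16 -38.49 102.39] turn deg [-0.06 -0.15  0.17]
shift tool mm [ 5.04 -1.02  0.39]
[(array([353.53, 203.41]), 17, array([34.2 , 50.84, 49.  ]))]
64 [-75.62 -15.28 120.  ]
```

```bash
python3 -m jog '[[[0,-0.3,-3,0,0,0,0],[0,-0.5,-3,0,0,0,0]]]'|grep -E "clock|contact"; python3 -c "
from h import *
rep(tip(.05),35)"; python3 -m jog '[[[0,-0.4,-3,0,0,0,0],[0,-0.4,-3,0,0,0,0]]]'|grep -E "clock|contact"; python3 -c "
from h import *
rep(tip(.0),35);ptr()"
```

```text
clock: 8.37
contact_force: [-0.1, -4.8, -0.5]
t 8.3667 q [-0.42 -0.38  2.31  0.23  0.63  1.19] F bench [ 0.84 -4.76 -0.54] grip -0.00024332910203249893
tip bench mm [-78.24 -32.33 101.39] turn deg [-0.1  -0.02  0.18]
shift tool mm [ 6.04 -0.35  0.18]
clock: 8.53
contact_force: [-1.0, -7.6, -0.2]
t 8.5333 q [-0.41 -0.38  2.31  0.21  0.62  1.22] F bench [ 0.55 -7.65 -0.21] grip 4.533738263386511e-05
tip bench mm [-78.92 -26.32 100.85] turn deg [-0.09 -0.01  0.19]
shift tool mm [6.77 0.17 0.12]
[(array([353.5 , 203.31]), 16, array([34.45, 50.98, 49.  ]))]
```

```bash
cat >pin.py <<'E'
from h import *
rep()
print("pin",blobs(camera("side"),(22,150,120),(34,255,255),(295,185,335,215),1))
E
python3 -m jog '[[[0,-0.2,-2,0,0,0,0],[0,-0.2,-2,0,0,0,0]]]'|grep -E "contact"; python3 pin.py; python3 -m jog '[[[0,-0.2,-2,0,0,0,0]]]'|grep -E "contact";python3 pin.py
```

```text
contact_force: [-0.3, -8.1, 0.1]
t 8.75 q [-0.4  -0.38  2.31  0.2   0.62  1.23] F bench [ 1.29 -7.98  0.09] grip -2.3710755173273143e-05
tip bench mm [-79.18 -22.87 100.71] turn deg [-0.03 -0.02  0.21]
pin [(array([313.22, 204.09]), 23)]
contact_force: [-0.4, -6.8, -0.3]
t 8.8833 q [-0.39 -0.38  2.31  0.2   0.62  1.24] F bench [ 0.93 -6.77 -0.27] grip 8.754641832065502e-05
tip bench mm [-79.33 -20.88 100.6 ] turn deg [-0.04 -0.02  0.21]
pin [(array([313.4 , 203.96]), 25)]
```

```bash
python3 -m jog '[[[0,-0.1,-2,0,0,0,0],[0,0,-2,0,0,0,0]]]'|grep -E "contact"; python3 pin.py; python3 -m jog '[[[0,0,-2,0,0,0,0]]]'|grep -E "contact";python3 pin.py; python3 -m jog '[[[0,0,-2,0,0,0,0]]]'|grep -E "contact";python3 pin.py
```

```text
contact_force: [0.3, -5.4, -0.7]
t 9.1 q [-0.38 -0.38  2.31  0.19  0.62  1.26] F bench [ 1.34 -5.21 -0.72] grip 4.206603875432643e-05
tip bench mm [-79.54 -16.51 100.42] turn deg [-0.08 -0.    0.18]
pin [(array([313.53, 203.63]), 30)]
contact_force: [0.1, -2.8, -0.2]
t 9.2333 q [-0.38 -0.38  2.31  0.18  0.62  1.27] F bench [ 0.67 -2.77 -0.25] grip 5.541585574138641e-05
tip bench mm [-79.58 -14.25 100.4 ] turn deg [-0.12  0.01  0.17]
pin [(array([313.58, 203.55]), 31)]
contact_force: [-0.0, -0.8, -0.2]
t 9.3667 q [-0.37 -0.38  2.31  0.18  0.62  1.27] F bench [ 0.12 -0.84 -0.17] grip -0.0003216296244723846
tip bench mm [-79.79 -11.93 100.18] turn deg [-0.17  0.04  0.15]
pin [(array([313.58, 203.55]), 31)]
```

```bash
python3 -m jog '[[[0,0,-1.5,0,0,0,0]]]'|grep -E "contact"; python3 pin.py; python3 -m jog '[[[0,0,0,0,0,0,0],[0,0,0,0,0,0,0]]]'|grep -E "contact";python3 pin.py
```

```text
contact_force: [0.1, -0.4, 0.7]
t 9.5 q [-0.37 -0.38  2.31  0.18  0.62  1.28] F bench [ 0.14 -0.43  0.69] grip 0.00022712478122305233
tip bench mm [-79.95 -10.24 100.01] turn deg [-0.18  0.06  0.17]
pin [(array([313.84, 203.08]), 37)]
contact_force: [0.3, 0.5, -0.1]
t 9.7167 q [-0.37 -0.38  2.31  0.18  0.62  1.28] F bench [ 0.15  0.56 -0.14] grip 0.00012703803123242534
tip bench mm [-79.65 -10.63 100.33] turn deg [-0.14  0.01  0.18]
pin [(array([313.84, 203.08]), 37)]
```

```bash
python3 -c "
from h import *
rep();t=camera('top')
p=blobs(t,(0,170,90),(8,255,255),(350,215,430,275),1)[0]
print(p[1],1e3*bench(plane(t,p[0],.12)))
look('s6',(280,180,360,240),10,'side')"
```

```text
t 9.7667 q [-0.37 -0.38  2.31  0.18  0.62  1.28] F bench [ 0.32 -0.92 -0.14] grip 0.00041147147700829257
tip bench mm [-79.6  -10.71 100.39] turn deg [-0.14  0.    0.17]
76 [-76.87  19.45 120.  ]
```

View pics/s6.png

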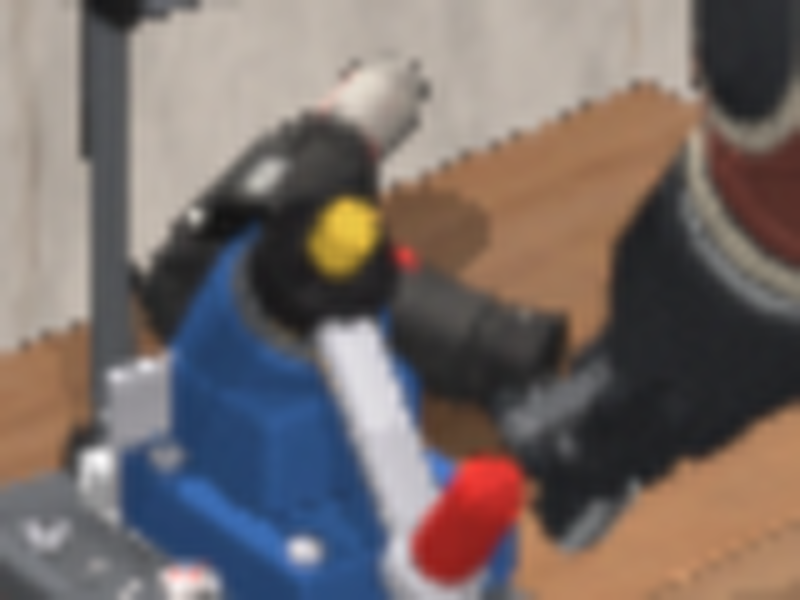

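The yellow pin at (345,235) now stands well out of the hub. The post has jumped about 7 mm clear of the finger, so the clutch has clicked. I'll retreat to the right and back, then verify.

```bash
python3 -m jog '[[[0,0,12,0,0,0,0],[0,0,15,-10,0,0,0],[0,0,0,-40,0,0,0],[0,0,0,-40,0,0,0],[0,0,0,-40,0,0,0]]]'; python3 -m jog '[[[0,0,30,-30,0,0,0],[0,0,30,-20,0,0,0],[0,0,0,0,0,0,0],[0,0,0,0,0,0,0]]]'|tail -3; python3 pin.py; python3 -c "
from h import *
t=ptr()
p=blobs(t,(0,170,90),(8,255,255),(350,215,430,275),1)[0]
print(p[1],1e3*bench(plane(t,p[0],.12)))
p=blobs(t,(0,0,185),(179,95,255),(390,205,402,222),2);print([(q,1e3*bench(plane(t,q[0],.049))) for q in p])
s=camera('side');print([1e3*bench(plane(s,q[0],.049)) for q in blobs(s,(0,0,170),(179,110,255),(293,233,304,243),1)])"
```

```text
clock: 10.28
tcp_pos: [0.444, -0.1076, 0.2248]
tool_rot: [2.931, -0.284, 0.919]
contact_force: [0.7, -0.3, 1.0]
width: -0.0002
grip_force: 0.0
contact_force: [0.4, -0.3, -0.1]
width: -0.0002
grip_force: 0.0
t 10.6167 q [-0.73 -0.9   2.36  0.32  1.16  0.99] F bench [ 0.47 -0.19 -0.11] grip -0.00023252555748289505
tip bench mm [-182.17 -100.17  249.54] turn deg [ 0.15 -0.21 -0.04]
pin [(array([313.84, 203.08]), 37)]
[(array([353.5 , 203.31]), 16, array([34.45, 50.98, 49.  ]))]
81 [-77.64  19.51 120.  ]
[((array([393. , 212.5]), 16), array([ 34.45, -51.92,  49.  ]))]
[array([35.9, 54.1, 49. ])]
```

```bash
python3 -c "
from cell import bot
print(bot.finish_job())"
```

```text
the job is handed in; nothing more can be done
None
```

I handed the job in at about 11 s: the carriage measures within about 1 mm of the mark, the lever is stopped at its first click with the pin out, and the arm is clear; early on, the fingertips briefly touched the rail end at about 26 N.

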